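# Queue two reagent jars in the feed lane and hold its gate open

### The arm

A 6-joint arm with a two-finger parallel gripper is mounted at the origin on the work surface. World frame = base frame: x ahead of the robot, y to its left, z up, the work surface at z = 0. Lengths are in m, angles in rad, forces in N, time in s.
With the tool pointing down it reaches from about 0.25 to 0.8 m from the base axis. Payload 8.5 kg.
Tool frame: the origin (TCP) lies between the finger pads; the fingertips stand 11 mm ahead of it and the grasp point (between the pads) lies 8 mm behind it; z points along the fingers, y is the line along which they close (so a half turn about z gives the same grasp; the last joint's range is limited). The gripper opens to 85 mm and grips with 20 to 120 N. Pads are 22 mm wide; open, the fingers measure 114 mm over their backs; the gripper's body (76 mm by 85 mm) begins 54 mm behind the grasp point. The pads swing forward as they close: fully open they stand 13 mm farther back than shut.
Start: joints at [1.214, 0.238, -0.013, 1.319, 0, 1.571], TCP at [0.183, 0.492, 0.242] pointing down, gripper open.
Joint ranges: [-2.66, 2.66], [-1.03, 1.9], [-1.14, 1.46], [-1.82, 2.27], [-1.45, 1.34], [-3.14, 3.14]. Speed limits (rad/s): [2.22, 2.22, 2.79, 3.14, 3.14, 3.14].

### API

Orientations are given as [roll, pitch, yaw] about the fixed x, y, z axes, in that order (R = Rz(yaw) Ry(pitch) Rx(roll)).
In Python, from cell import manip gives the robot as it stands. The module is installed in compiled form; this text tells all that it offers.
- The arm moves only by the tool carry_out, never from a script. Its argument "steps" is text: rows parted by semicolons, each of 7 numbers parted by spaces: the turn, a rotation vector about the tool's x, y, z in units of 8 degrees (1.0 is 8 degrees), then the shift along the tool's x, y, z in units of 25 mm (1.0 is 25 mm), then the closure, from -1 (fully open) to 1 (shut). In form: ax ay az tx ty tz grip; .... A call has 1 to 12 rows; each row shifts and turns the commanded pose from where the row before left it, along the tool's axes as they then stand; what a row does not reach is not made up. A row lasts 1/8 s, in which the tool goes at most 62.5 mm and 10.7 degrees, less where a joint would pass 70% of its speed; a pose out of reach is approached as far as the arm can. A call is refused whole if a number of a shift passes 1 or a number of a turn 1, either way. A call with a gripper value outside its range is refused whole. The fingers move at their own pace and stop on an object; "grip_force" is the grip in N (left out, the last holds). Time passes only in rows, so rows that do not move let the fingers close. It gives the time, the measured TCP pose, the force, the opening and the grip force at its end, in the units of the state.
- manip.sense(): the state, without advancing time (a new reading comes with each control period).
- manip.get_image(name): name is "side" or "top" or "wrist"; returns (picture, depth): 420x560x3 uint8, red, green, blue; 420x560 float32, m along the optical axis (not along the pixel's ray), 0 where there is no reading.
- manip.calibration(name): a dict with "intrinsics" (3x3 intrinsics, pixels), "k1" (the pictures are not rectified: a ray, as slopes to the right and down, at radius r is drawn at 1 + k1 r^2 times it, then the intrinsics apply), "R" (3x3) and "t" (3): a world point X has camera coordinates R X + t; the wrist camera has in their place "T_tool_cam" (4x4, takes a point from camera to tool coordinates, whose origin is the TCP and whose axes are the flange's). Camera axes: x right, y down, z forward; pixel columns grow to the right and rows downward; lengths in m; the calibration is good to about 2 mm. A picture is of the moment at which its call begins: read the wrist's pose just before it. calibration takes no time and is no camera call.
- manip.job_done(): hands the job in; it is judged then, once.
Trained networks look in the newest picture that a camera, given by its name, has taken for a name from the list of things; names that differ only in an ending like _2 or _b are one class to them, and where a whole thing is asked for, a point or a joint stands for the part that bears it (a point fixed in the world has none). Each returns a list of dicts, best first, with "confidence" (0 to 1); they miss things now and then, are a little off and sometimes report something else, mostly with a low value. They report only what shows in the picture. A call takes as long as a camera call.
- manip.regions_of(thing, camera): "region" (420x560 bool, what is visible of it) and "extent" ([centre column, centre row, width, height] in pixels, round what is visible of it).
The state is a dict: "time": time; "q": joint angles; "joint_velocities": joint speeds; "tau": joint torques, N m; "position": TCP position; "eef_rot": TCP orientation; "ft_force": force on the tool from outside, world axes, zero at the start; "torque": the same for the moment, N m; "width": finger opening in m; "grasp_force": force on a finger pad.
Only numpy, scipy, OpenCV 4.12 (cv2) and the standard library are available. Lean on these libraries where they do the work, as an engineer would, in place of code of your own. Each camera call takes 0.05 s, during which the arm holds its last target. There are 200 camera calls.

### The job

Slide the two reagent jars along the bench, one after the other and without lifting or tipping them, into single file between the feeder's guide rails, in front of the shut gate. Then draw the gate's red latch tab sideways against its spring, towards the carousel, lift the gate arm's coupler off its ball until the tab is about 6 cm higher than before, and finish still holding it raised with the gripper. Leave the tube rack, the carton and the wash bottle where they are.

Things in the scene. Friction and masses are not known exactly. Their poses are not given: they have to be found in the camera images.
- feeder: Feed unit fixed to the bench (sizes in mm). Origin: on the bench, z = 0, on the lane's centre line right under the gate arm. y runs along the lane from its mouth to the gate and on to the carousel; x crosses it from ball to hinge post. Rails: straight from y = -180 to -15, 10 wide, 18 high, inner faces at x = -31 and 31. Grey carousel disc, 136 wide, 6 high (hub 14), centred at y = 92.
- lane_mouth (a point): Start of the straight lane, on its centre line on the bench (feeder x = 0, y = -180). Before it the rails flare outward for 45 mm, 0.55 rad each, to about y = -218, where they are about 105 apart. Jars slide on the bare bench between the rails.
- ball (a point): Centre of the 26 mm steel ball under the coupler (feeder x = -75, y = 0, z = 42). Below it: a flat collar 28 wide at z 25 to 29, a thin neck, a foot 48 wide.
- gate: Blue gate arm. Origin on its hinge axis (feeder x = 125, y = 0, z = 50), which is parallel to feeder y; the ball end swings up 0 to 1 rad and falls back by its weight (about 2.5 N at the tab). Shut, its axes match the feeder's: a 20 wide bar along -x at z 30 to 46, stopping a jar centred at about y = -37; 42 wide coupler cup over the ball, 200 from the hinge, roof at z = 60. Hinge post 62 high.
- latch: Steel latch with a red tab on the coupler's roof; rises with the gate. Slides 14 mm to feeder +y (to the carousel), sprung back: about 4 N at rest, 8 N fully drawn. Its toe hooks under the ball's collar until drawn 8 mm: undrawn, the arm lifts 2 mm only. Draw 10 to 14 mm, keep it drawn as the lift begins. Origin: feeder x = -75, y = 0, z = 60 at rest. Side leg at y = 34 to 40, z 14 to 64.
- latch_grip (a point): Centre of the red tab's gripping part: feeder x = -75, y = 0, z = 86 at rest. The tab is 14 thick along y, 26 along x, upright, z 64 to 100. Gripped with the fingers closing along y it can turn between the pads as the arm swings, so the gripper need not tilt. It follows an arc of about 200 radius round the hinge: 60 up brings it about 20 towards the hinge.
- jar_blue: Reagent jar standing upright, white with a blue lid: 53 diameter, 45 high (body to 33, lid of 49 diameter above), about 90 g. Origin: centre of its underside; z up. Pushed lower than about 30 above the bench it slides without tipping.
- jar_orange: The same jar with an orange lid. Origin: centre of its underside.
- tube_rack: Bystander: white rack with capped sample tubes, 70 by 150, 81 high. Origin: centre of its underside.
- carton: Bystander: closed cardboard carton, 90 by 140, 75 high. Origin: centre of its underside.
- wash_bottle: Bystander: clear bottle with a white cap, 60 diameter, 111 high. Origin: centre of its underside.

How it is judged:
On the way, in this order (a step that is already met when the one before it is completed fails the run):
1. both jars stand in single file between the rails, with the gate shut (x of jar_blue in the frame of feeder between -0.015 and 0.015 m and y of jar_blue in the frame of feeder between -0.155 and -0.02 m and angle between each of jar_blue, jar_orange's own z axis and vertical below 0.15 rad and height (world z) of each of jar_blue, jar_orange below 0.006 m and x of jar_orange in the frame of feeder between -0.015 and 0.015 m and y of jar_orange in the frame of feeder between -0.155 and -0.02 m and height (world z) of latch_grip below 0.094 m), for 0.2 s.
2. the latch is drawn sideways with the gate still down (y of latch_grip in the frame of feeder above 0.007 m and height (world z) of latch_grip below 0.094 m), for 0.05 s.
At the end, for the whole second after the job is handed in: Both jars stand upright on the bench between the straight rails (centres 20 to 155 mm before the gate's centre line, within 15 mm of the lane's centre line); the gate's tab is held by the fingers at least 45 mm above its shut height (z over 131 mm), still, with the gate resting on no jar (x of jar_blue in the frame of feeder between -0.015 and 0.015 m and y of jar_blue in the frame of feeder between -0.155 and -0.02 m and angle between each of jar_blue, jar_orange's own z axis and vertical below 0.15 rad and height (world z) of each of jar_blue, jar_orange below 0.006 m and x of jar_orange in the frame of feeder between -0.015 and 0.015 m and y of jar_orange in the frame of feeder between -0.155 and -0.02 m and height (world z) of latch_grip above 0.131 m and contact force between the fingers and gate above 1 N and contact force between gate and jar_blue below 0.2 N and contact force between gate and jar_orange below 0.2 N and linear speed of latch below 0.03 m/s); the arm keeps its last pose, push and grip.
It fails at once if jar blue: tipped over or lifted off the bench (angle between jar_blue's own z axis and vertical above 0.5 rad or height (world z) of jar_blue above 0.015 m).
It fails at once if jar orange: tipped over or lifted off the bench (angle between jar_orange's own z axis and vertical above 0.5 rad or height (world z) of jar_orange above 0.015 m).
It fails at once if the tube rack is disturbed (distance of tube_rack from where it was at the start of the episode above 0.02 m or angle between tube_rack's own z axis and vertical above 0.3 rad).
It fails at once if the carton is disturbed (distance of carton from where it was at the start of the episode above 0.02 m or angle between carton's own z axis and vertical above 0.3 rad).
It fails at once if the wash bottle is disturbed (distance of wash_bottle from where it was at the start of the episode above 0.02 m or angle between wash_bottle's own z axis and vertical above 0.3 rad).
It also fails if it takes over 67 s, if anything falls off the work surface, if the arm or the gripper's body presses on something with over 40 N, if the wrist force passes 120 N, or if a joint passes its speed limit or range.

## Working session

There is one attempt and no reset: what is moved stays moved. The work goes in short steps, Python scripts to look and compute and a tool call to move; the robot and the scene stay as the last step left them, time stands still between calls to the robot, and variables do not carry over. Pictures are saved under pics/ and viewed, at most 10 in all, crops included, and the job is handed in when it is done.

Besides the shell and the picture viewer there is one more tool, called as name(argument=value, ...) on one line, values as JSON. carry_out: Moves the arm, as the interface text tells. Its arguments: {"type":"object","properties":{"steps":{"type":"string"},"grip_force":{"type":"number"}},"required":["steps"]}

```bash
mkdir -p pics; cat > h.py <<'E'
import numpy as np,cv2
from scipy.spatial.transform import Rotation as Ro
from cell import manip
def cloud(name,s=None):
    s=manip.sense()
    im,d=manip.get_image(name); c=manip.calibration(name)
    K=np.array(c["intrinsics"]); 
    v,u=np.mgrid[0:420,0:560].astype(float)
    p=np.stack([u.ravel(),v.ravel()],1)[:,None]
    n=cv2.undistortPoints(p,K,np.array([c["k1"],0,0,0.]))[:,0]
    z=d.ravel(); P=np.c_[n*z[:,None],z]
    if name=="wrist":
        T=np.array(c["T_tool_cam"]); P=P@T[:3,:3].T+T[:3,3]
        R=Ro.from_euler('xyz',s["eef_rot"]).as_matrix(); W=P@R.T+s["position"]
    else: W=(P-np.array(c["t"]))@np.array(c["R"])
    W[z==0]=np.nan
    return im,W.reshape(420,560,3)
E
python3 - <<'E'
from h import *
s=manip.sense();print(s["position"],s["eef_rot"],s["time"])
ims=[]
for n in("top","side"):
    im,W=cloud(n);np.save(n+".npy",W);cv2.imwrite(f"pics/{n}0.png",im[:,:,::-1])
    for th in("jar_blue","jar_orange","feeder","gate","latch","ball","tube_rack","carton","wash_bottle"):
        for r in manip.regions_of(th,n)[:2]:
            m=r["region"];P=W[m];P=P[~np.isnan(P[:,0])]
            if len(P): print(n,th,round(r["confidence"],2),np.round(r["extent"]),np.round(np.median(P,0),3),np.round(np.percentile(P,2,0),3),np.round(np.percentile(P,98,0),3))
E
```

```text
[0.18322552 0.49156025 0.24169711] [-3.14020128e+00 -2.25427598e-05  2.78476214e+00] 0.0
top jar_blue 0.67 [404. 207.  28.  24.] [ 0.607 -0.236  0.042] [ 0.585 -0.262  0.002] [ 0.632 -0.216  0.047]
top jar_orange 0.8 [438. 261.  26.  24.] [ 0.474 -0.299  0.043] [ 0.452 -0.328  0.   ] [ 0.499 -0.28   0.047]
top feeder 0.76 [256. 209. 157. 104.] [0.582 0.182 0.006] [ 0.498 -0.042 -0.002] [0.712 0.302 0.065]
top latch 0.64 [235. 245.  23.  12.] [0.51  0.159 0.064] [0.498 0.134 0.06 ] [0.523 0.186 0.101]
top ball 0.83 [255. 211. 158. 100.] [0.583 0.191 0.007] [ 0.498 -0.04   0.001] [0.71  0.301 0.066]
top tube_rack 0.57 [122. 216.  73.  36.] [0.584 0.425 0.03 ] [0.548 0.357 0.008] [0.623 0.499 0.082]
top carton 0.94 [335. 139.  65.  48.] [ 0.763 -0.069  0.073] [ 0.728 -0.138  0.005] [ 0.818 -0.001  0.077]
top wash_bottle 0.6 [138. 301.  36.  26.] [0.392 0.371 0.076] [ 0.365  0.353 -0.   ] [0.42  0.419 0.112]
side jar_blue 0.63 [392. 241.  61.  70.] [ 0.765 -0.093  0.072] [ 0.731 -0.146  0.002] [ 0.82  -0.008  0.077]
side jar_blue 0.55 [359. 326.  29.  31.] [ 0.608 -0.252  0.043] [ 0.587 
[... 591 characters left out ...]
.  14.] [0.511 0.138 0.077] [0.501 0.132 0.06 ] [0.525 0.182 0.1  ]
side latch 0.56 [313. 379.  29.  33.] [ 0.476 -0.316  0.044] [ 0.454 -0.336  0.006] [ 0.501 -0.29   0.047]
side ball 0.89 [294. 219.  99. 108.] [0.589 0.145 0.01 ] [ 0.5   -0.057 -0.001] [0.722 0.295 0.085]
side tube_rack 0.88 [255. 134.  27.  53.] [0.586 0.395 0.029] [0.55  0.35  0.003] [0.622 0.491 0.08 ]
side carton 0.8 [391. 238.  61.  76.] [ 0.764 -0.092  0.072] [ 0.731 -0.146  0.004] [ 0.819 -0.009  0.077]
side wash_bottle 0.66 [193. 155.  22.  39.] [0.393 0.359 0.063] [0.367 0.348 0.003] [0.421 0.384 0.11 ]
side wash_bottle 0.64 [359. 326.  27.  27.] [ 0.607 -0.252  0.043] [ 0.588 -0.271  0.003] [ 0.634 -0.224  0.047]
```

```bash
python3 - <<'E'
from h import *
W=np.load("top.npy");im=cv2.imread("pics/top0.png")
def P(m):return W[m]
x,y,z=W[...,0],W[...,1],W[...,2]
# rails: z 0.014-0.022
hsv=cv2.cvtColor(im,cv2.COLOR_BGR2HSV)
m=(z>.013)&(z<.023)&(x>.45)&(x<.75)&(y>-.1)&(y<.12)
q=P(m);print("rails",len(q))
for a in np.arange(-.1,.12,.02):
    t=q[(q[:,1]>=a)&(q[:,1]<a+.02)][:,0]
    lo,hi=t[t<.59],t[t>=.59]
    print(round(a+.01,3),*[ (np.round([l.min(),l.mean(),l.max()],3),len(l)) if len(l) else None for l in(lo,hi)])
m=(z>.035)&(z<.056)&(hsv[...,0]>95)&(hsv[...,0]<130)&(hsv[...,1]>90)&(x>.48)&(x<.75)&(y>.08)&(y<.25)
q=P(m);print("gate",len(q))
for a in np.arange(.5,.74,.02):
    t=q[(q[:,0]>=a)&(q[:,0]<a+.02)]
    if len(t):print(round(a+.01,3),np.round([t[:,1].min(),np.median(t[:,1]),t[:,1].max(),np.median(t[:,2])],3))
m=(z>.09)&(z<.105)&(x>.48)&(x<.75)&(y>.08)&(y<.25);q=P(m);print("tab top",len(q),q.min(0),q.max(0),q.mean(0))
for c,(jx,jy) in dict(b=(.607,-.25),o=(.475,-.31)).items():
    m=(z>.04)&(z<.05)&(abs(x-jx)<.06)&(abs(y-jy)<.06);q=P(m)
    print(c,len(q),(q.min(0)+q.max(0))/2,q.max(0)-q.min(0),q.mean(0))
cv2.imwrite("pics/v1.png",cv2.resize(im[120:330,80:480],None,fx=2,fy=2,interpolation=cv2.INTER_CUBIC))
E
```

```text
rails 679
-0.09 None (array([0.729, 0.73 , 0.731]), 8)
-0.07 (array([0.54 , 0.546, 0.552]), 14) (array([0.73 , 0.73 , 0.732]), 9)
-0.05 (array([0.543, 0.552, 0.562]), 38) (array([0.645, 0.672, 0.732]), 45)
-0.03 (array([0.552, 0.561, 0.567]), 39) (array([0.633, 0.66 , 0.733]), 46)
-0.01 (array([0.557, 0.562, 0.567]), 32) (array([0.63 , 0.66 , 0.734]), 47)
0.01 (array([0.555, 0.561, 0.565]), 33) (array([0.627, 0.636, 0.734]), 34)
0.03 (array([0.555, 0.559, 0.565]), 37) (array([0.626, 0.631, 0.636]), 33)
0.05 (array([0.553, 0.558, 0.563]), 35) (array([0.626, 0.63 , 0.634]), 29)
0.07 (array([0.551, 0.556, 0.561]), 37) (array([0.623, 0.628, 0.633]), 39)
0.09 (array([0.55 , 0.554, 0.561]), 31) (array([0.621, 0.626, 0.631]), 32)
0.11 (array([0.548, 0.553, 0.558]), 31) (array([0.621, 0.625, 0.629]), 30)
gate 382
0.53 [0.14  0.149 0.16  0.044]
0.55 [0.142 0.149 0.156 0.045]
0.57 [0.144 0.152 0.159 0.045]
0.59 [0.147 0.154 0.161 0.045]
0.61 [0.147 0.154 0.162 0.045]
0.63 [0.15  0.157 0.164 0.045]
0.65 [0.152 0.159 0.164 0.045]
0.67 [0.152 0.162 0.167 0.045]
0.69 [0.155 0.16  0.167 0.045]
0.71 [0.164 0.166 0.169 0.054]
tab top 73 [0.49869843 0.14112208 0.09308284] [0.52305694 0.15446265 0.10400918] [0.5109566  0.14702572 0.09782975]
b 323 [ 0.61079076 -0.24128406  0.04446948] [0.04827771 0.04792934 0.00883714] [ 0.61051689 -0.24117151  0.04357469]
o 340 [ 0.47645922 -0.30652727  0.04411103] [0.04634691 0.04806367 0.00814786] [ 0.47632136 -0.3061188   0.04391197]
```

View pics/v1.png

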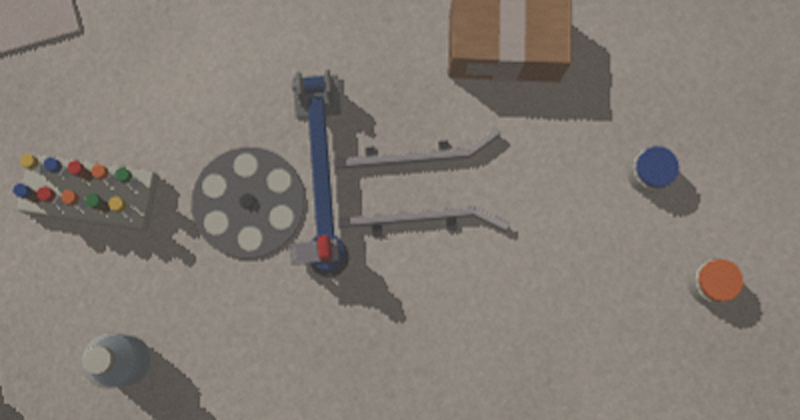

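The picture shows the feeder lane running between the gate and the flared mouth (about 500,145 and 510,232 in the crop). The blue jar is at (657,167), the orange at (720,280) and the red tab at (323,247). The network results agree with it apart from the low-confidence mix-ups. Feeder origin is about (0.586, 0.153), with the lane along (-0.077, 0.997).

carry_out(steps="0 0 -0.78 -0.5 -1 0 -1;0 0 -0.78 -0.5 -1 0 -1;0 0 -0.78 -0.5 -1 0 -1;0 0 -0.78 -0.5 -1 0 -1;0 0 0 -0.5 -1 0 -1;0 0 0 -0.5 -1 0 -1;0 0 0 -0.5 -1 0 -1;0 0 0 -0.5 -1 0 -1;0 0 0 -0.5 -1 0 -1;0 0 0 -0.5 -1 0 -1;0 0 0 -0.5 -1 0 -1;0 0 0 -0.5 -1 0 -1", grip_force=20)

```text
time: 2.5
position: [0.3288, 0.1927, 0.2424]
eef_rot: [3.142, 0.0, -3.063]
ft_force: [0.4, 0.2, -0.6]
width: 0.0855
grasp_force: 0.0
```

```bash
cat >> h.py <<'E'
O=np.array([.5858,.1528]);A=.077
fx=np.array([np.cos(A),np.sin(A)]);fy=np.array([-np.sin(A),np.cos(A)])
def f2w(x,y): return O+x*fx+y*fy
def w2f(p): d=np.array(p[:2])-O; return np.array([d@fx,d@fy])
def go(w,z,yaw=np.pi+A):
    s=manip.sense();R=Ro.from_euler('xyz',s["eef_rot"])
    T=Ro.from_euler('xyz',[np.pi,0,yaw])
    print("pos",np.round(s["position"],4),"feeder",np.round(w2f(s["position"]),4),"t",s["time"],"q",np.round(s["q"],2),"F",np.round(s["ft_force"],1),"w",round(s["width"],4))
    print("turn",np.round(np.degrees((R.inv()*T).as_rotvec())/8,2),"shift",np.round(T.inv().apply(np.r_[w,z]-s["position"])/.025,2))
E
python3 -c "
from h import *
go([.611,-.2412],.12)"
```

```text
pos [0.3288 0.1927 0.2424] feeder [-0.2531  0.0595] t 2.5 q [ 0.53 -0.01 -0.3   1.28 -0.    0.45] F [ 0.4  0.2 -0.6] w 0.0855
turn [0.   0.   0.01] shift [ -9.92 -18.17   4.9 ]
```

carry_out(steps="0 0 0 -0.8 -1 0 -1;0 0 0 -0.8 -1 0 -1;0 0 0 -0.8 -1 0 -1;0 0 0 -0.8 -1 0 -1;0 0 0 -0.8 -1 0 -1;0 0 0 -0.8 -1 0 -1;0 0 0 -0.8 -1 0 -1;0 0 0 -0.8 -1 0 -1;0 0 0 -0.8 -1 0 -1;0 0 0 -0.8 -1 0 -1;0 0 0 -0.8 -1 0.4 -1;0 0 0 -0.8 -1 0.4 -1")

```text
time: 4.0
position: [0.5921, -0.0876, 0.2221]
eef_rot: [-3.141, 0.0, -3.063]
ft_force: [0.6, -0.1, 0.8]
width: 0.0856
grasp_force: 0.0
```

carry_out(steps="0 0 0 -0.3 -1 0.7 -1;0 0 0 0 -1 0.7 -1;0 0 0 0 -1 0.7 -1;0 0 0 0 -1 0.7 -1;0 0 0 0 -1 0.7 -1;0 0 0 0 -1 0.6 -1;0 0 0 0 0 0 -1")

```text
time: 4.88
position: [0.6099, -0.2376, 0.1179]
eef_rot: [3.141, -0.002, -3.065]
ft_force: [0.3, 0.6, 0.4]
width: 0.0854
grasp_force: 0.0
```

```bash
python3 - <<'E'
from h import *
im,W=cloud("wrist");z=W[...,2]
m=(z>.038)&(z<.05)&(abs(W[...,0]-.611)<.06)&(abs(W[...,1]+.241)<.06);q=W[m]
print(len(q),(np.percentile(q,1,0)+np.percentile(q,99,0))/2,np.percentile(q,99,0)-np.percentile(q,1,0))
cv2.imwrite("pics/w1.png",im[:,:,::-1])
go([.611,-.2412],.018)
E
```

```text
3400 [ 0.61231039 -0.24338596  0.0433333 ] [0.04568475 0.04420219 0.00697947]
pos [ 0.6102 -0.2366  0.1189] feeder [-0.0056 -0.3902] t 4.925 q [-0.37  0.52  0.1   1.15  0.   -0.45] F [-0.2  0.2 -0.4] w 0.0855
turn [ 0.   -0.01  0.  ] shift [-0.02 -0.18  4.04]
```

View pics/w1.png

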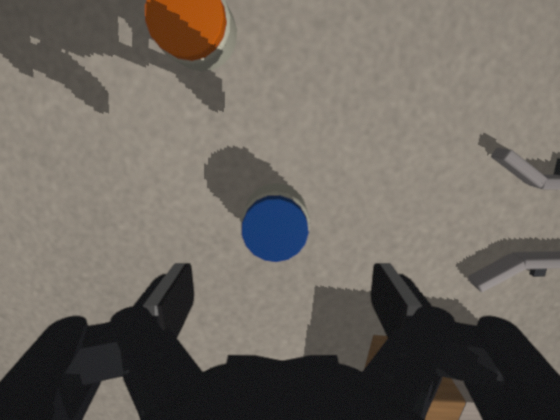

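The wrist view has the blue lid at (275,228), midway between the open fingers. The orange jar (187,20) and the rails (540,170 and 510,268) are well clear.

carry_out(steps="0 0 0 -0.07 -0.2 0.8 -1;0 0 0 0 0 0.8 -1;0 0 0 0 0 0.8 -1;0 0 0 0 0 0.8 -1;0 0 0 0 0 0.8 -1;0 0 0 0 0 0 -1;0 0 0 0 0 0 0.2;0 0 0 0 0 0 1;0 0 0 0 0 0 1;0 0 0 0 0 0 1;0 0 0 0 0 0 1;0 0 0 0 0 0 1", grip_force=20)

```text
time: 6.42
position: [0.6135, -0.2408, 0.0214]
eef_rot: [-3.141, 0.002, -3.063]
ft_force: [-0.8, 0.7, 7.1]
width: 0.0524
grasp_force: 20.7
```

```bash
python3 -c "
from h import *
go(f2w(0,-.24),.018)
print(manip.sense()['grasp_force'])
go(f2w(0,-.078),.018)"
```

```text
pos [ 0.6135 -0.2408  0.0214] feeder [-0.0026 -0.3945] t 6.425 q [-0.37  0.6  -0.03  0.94  0.   -0.45] F [-0.8  0.7  7.1] w 0.0524
turn [-0.01  0.02  0.01] shift [-0.1   6.18  0.13]
20.677906281198375
pos [ 0.6135 -0.2408  0.0214] feeder [-0.0026 -0.3945] t 6.425 q [-0.37  0.6  -0.03  0.94  0.   -0.45] F [-0.8  0.7  7.1] w 0.0524
turn [-0.01  0.02  0.01] shift [-0.1  12.66  0.13]
```

carry_out(steps="0 0 0 -0.08 0.5 -0.08 1;0 0 0 -0.08 1 0 1;0 0 0 0 1 0 1;0 0 0 0 1 0 1;0 0 0 0 1 0 1;0 0 0 0 0.8 0 1;0 0 0 0 0.7 0 1;0 0 0 0 0.7 0 1;0 0 0 0 0.7 0 1;0 0 0 0 0.7 0 1;0 0 0 0 0.7 0 1;0 0 0 0 0.7 0 1")

```text
time: 7.92
position: [0.5979, -0.0023, 0.0218]
eef_rot: [-3.142, -0.0, -3.063]
ft_force: [0.2, -0.2, -1.5]
width: 0.0523
grasp_force: 21.3
```

```bash
python3 -c "
from h import *
print(manip.sense()['grasp_force'])
go(f2w(0,-.075),.018)"
```

```text
21.255907954182476
pos [ 0.5979 -0.0023  0.0218] feeder [ 1.000e-04 -1.556e-01] t 7.925 q [-0.    0.51 -0.19  0.87 -0.   -0.08] F [ 0.2 -0.2 -1.5] w 0.0523
turn [-0.   -0.    0.01] shift [0.   3.22 0.15]
```

carry_out(steps="0 0 0 0 0.8 0 1;0 0 0 0 0.8 0 1;0 0 0 0 0.8 0 1;0 0 0 0 0.8 0 1;0 0 0 0 0 0 1;0 0 0 0 0 0 -0.7;0 0 0 0 0 0 -0.7;0 0 0 0 0 0 -0.7;0 0 0 0 0 -0.6 -0.7;0 0 0 0 0 -1 -0.7;0 0 0 0 0 -1 -0.7;0 0 0 0 0 -1 -0.7")

```text
time: 9.43
position: [0.5919, 0.0761, 0.1138]
eef_rot: [-3.142, 0.001, -3.063]
ft_force: [-0.4, -0.4, 0.1]
width: 0.0725
grasp_force: 0.0
```

carry_out(steps="0 0 0 0.4 -1 -0.3 -1;0 0 0 0.4 -1 0 -1;0 0 0 0.4 -1 0 -1;0 0 0 0.4 -1 0 -1;0 0 0 0.4 -1 0 -1;0 0 0 0.4 -1 0 -1;0 0 0 0.4 -1 0 -1;0 0 0 0.4 -1 0 -1;0 0 0 0.4 -1 0 -1;0 0 0 0.4 -1 0 -1;0 0 0 0.4 -1 0 -1;0 0 0 0.4 -1 0 -1")

```text
time: 10.92
position: [0.4955, -0.2333, 0.1206]
eef_rot: [-3.141, 0.001, -3.063]
ft_force: [0.3, 0.4, 0.6]
width: 0.0851
grasp_force: 0.0
```

```bash
python3 - <<'E'
from h import *
im,W=cloud("top");z=W[...,2];cv2.imwrite("pics/t1.png",im[:,:,::-1])
for th,c in(("jar_blue",f2w(0,-.075)),("jar_orange",[.476,-.306])):
    m=(z>.038)&(z<.05)&(abs(W[...,0]-c[0])<.05)&(abs(W[...,1]-c[1])<.05);q=W[m]
    e=(np.percentile(q,1,0)+np.percentile(q,99,0))/2
    print(th,len(q),e,w2f(e))
go([.4763,-.3065],.12)
E
```

```text
jar_blue 338 [0.58796518 0.07848557 0.04335684] [-0.0035578  -0.07426079]
jar_orange 161 [ 0.46492819 -0.3058688   0.04348009] [-0.15579627 -0.44801181]
pos [ 0.4949 -0.2357  0.1205] feeder [-0.1205 -0.3804] t 10.975 q [-0.44  0.34 -0.19  1.04 -0.   -0.52] F [-0.6 -1.7 -0.3] w 0.0856
turn [-0.02  0.    0.  ] shift [ 0.96 -2.77  0.02]
```

carry_out(steps="0 0 0 0.32 -0.95 0 -1;0 0 0 0.32 -0.95 0 -1;0 0 0 0.3 -0.95 0 -1;0 0 0 0 0 0.4 -1;0 0 0 0 0 0.8 -1;0 0 0 0 0 0.8 -1;0 0 0 0 0 0.8 -1;0 0 0 0 0 0.8 -1;0 0 0 0 0 0.4 -1;0 0 0 0 0 0 -1;0 0 0 0 0 0 0.2;0 0 0 0 0 0 1")

```text
time: 12.48
position: [0.4785, -0.3055, 0.0202]
eef_rot: [-3.14, 0.001, -3.063]
ft_force: [-3.6, 3.3, 22.2]
width: 0.0519
grasp_force: 21.0
```

carry_out(steps="0 0 0 0 0 0 1;0 0 0 0 0 0 1;0 0 0 0 0 0 1;0 0 0 0 0 0 1")

```text
time: 12.98
position: [0.4784, -0.3055, 0.0204]
eef_rot: [-3.141, 0.001, -3.063]
ft_force: [-0.6, 0.3, 5.5]
width: 0.0517
grasp_force: 20.8
```

```bash
python3 -c "
from h import *
print(manip.sense()['grasp_force'])
go(f2w(0,-.27),.018)
go(f2w(0,-.145),.018)"
```

```text
20.82028523669578
pos [ 0.4784 -0.3055  0.0204] feeder [-0.1423 -0.4486] t 12.975 q [-0.57  0.47 -0.28  0.82  0.   -0.65] F [-0.6  0.3  5.5] w 0.0517
turn [-0.01  0.01  0.01] shift [-5.69  7.15  0.09]
pos [ 0.4784 -0.3055  0.0204] feeder [-0.1423 -0.4486] t 12.975 q [-0.57  0.47 -0.28  0.82  0.   -0.65] F [-0.6  0.3  5.5] w 0.0517
turn [-0.01  0.01  0.01] shift [-5.69 12.15  0.09]
```

carry_out(steps="0 0 0 -0.4 0.4 -0.06 1;0 0 0 -0.8 0.8 0 1;0 0 0 -0.8 0.8 0 1;0 0 0 -0.8 0.8 0 1;0 0 0 -0.8 0.8 0 1;0 0 0 -0.8 0.8 0 1;0 0 0 -0.8 0.8 0 1;0 0 0 -0.5 0.8 0 1;0 0 0 0 0.4 0 1;0 0 0 0 0.3 0 1;0 0 0 0 0.3 0 1;0 0 0 0 0 0 1")

```text
time: 14.48
position: [0.6058, -0.1193, 0.0209]
eef_rot: [-3.142, -0.0, -3.063]
ft_force: [-0.3, 0.5, -1.3]
width: 0.0522
grasp_force: 21.2
```

```bash
python3 -c "
from h import *
im,W=cloud('top');z=W[...,2];cv2.imwrite('pics/t2.png',im[150:300,200:480,::-1].repeat(2,0).repeat(2,1))
im,W=cloud('wrist');cv2.imwrite('pics/w2.png',im[:,:,::-1])
print(manip.sense()['grasp_force'])
go(f2w(0,-.145),.018)"
```

```text
21.234899698756635
pos [ 0.606  -0.1198  0.021 ] feeder [-0.0008 -0.2734] t 14.575 q [-0.2   0.54 -0.14  0.89 -0.   -0.27] F [-0.7  0.4 -1. ] w 0.0521
turn [-0.    0.    0.01] shift [-0.03  5.13  0.12]
```

View pics/t2.png

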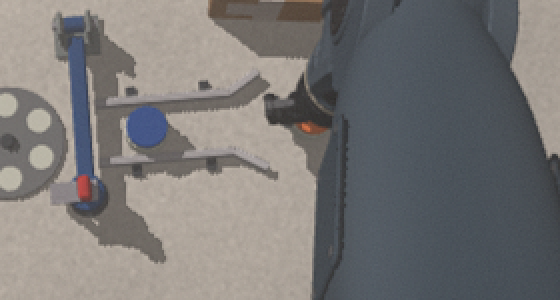

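The blue jar at (147,127) stands between the rails. The orange jar, in the gripper at (312,126), is lined up with the mouth.

carry_out(steps="0 0 0 0 0.6 0 1;0 0 0 0 0.7 0 1;0 0 0 0 0.7 0 1;0 0 0 0 0.7 0 1;0 0 0 0 0.7 0 1;0 0 0 0 0.6 0 1;0 0 0 0 0.6 0 1;0 0 0 0 0.5 0 1;0 0 0 0 0.5 0 1;0 0 0 0 0.1 0 1;0 0 0 0 0 0 1")

```text
time: 15.95
position: [0.595, 0.0227, 0.0208]
eef_rot: [-3.141, -0.0, -3.063]
ft_force: [-0.2, -0.8, -1.7]
width: 0.0521
grasp_force: 22.0
```

carry_out(steps="0 0 0 0 0 0 0.1;0 0 0 0 0 0 -0.1;0 0 0 0 0 0 -0.3;0 0 0 0 0 0 -0.5;0 0 0 0 0 0 -0.5;0 0 0 0 0 -0.5 -0.5;0 0 0 0 0 -1 -0.5;0 0 0 0 0 -1 -0.5;0 0 0 0 0 -1 -0.5;0 0 0 0 0 -1 -0.5;0 0 0 0.2 0 -1 -0.5;0 0 0 0.4 0 -1 -0.5")

```text
time: 17.45
position: [0.58, 0.0216, 0.1851]
eef_rot: [3.142, 0.001, -3.063]
ft_force: [-0.3, -0.1, 0.1]
width: 0.0637
grasp_force: 0.0
```

```bash
python3 - <<'E'
from h import *
im,W=cloud('wrist');cv2.imwrite('pics/w3.png',im[:,:,::-1])
hsv=cv2.cvtColor(im,cv2.COLOR_RGB2HSV);z=W[...,2]
F=(W[...,:2]-O)@np.array([fx,fy]).T
for n,a,b in(("orange",3,20),("blue",100,130)):
    m=(z>.038)&(z<.05)&(hsv[...,0]>a)&(hsv[...,0]<b)&(hsv[...,1]>120)&(abs(F[...,0])<.035)&(F[...,1]<-.02)&(F[...,1]>-.2)
    q=F[m];print(n,len(q),np.percentile(q,[1,50,99],axis=0))
m=(z>.014)&(z<.022)&(F[...,1]>-.17)&(F[...,1]<-.03)
for sgn in(-1,1):
    q=F[m&(F[...,0]*sgn>.025)&(F[...,0]*sgn<.05)];print("rail",len(q),np.percentile(q[:,0],[2,50,98]) if len(q) else 0)
m=(z>.09)&(z<.106)&(abs(F[...,0]+.075)<.03)&(abs(F[...,1])<.03);q=F[m]
if len(q):print("tab",len(q),np.percentile(q,[1,50,99],axis=0))
go(f2w(-.075,0),.13)
E
```

```text
orange 1999 [[-0.02484017 -0.15343421]
 [-0.00257523 -0.13101989]
 [ 0.02108218 -0.10947736]]
blue 2004 [[-0.02523547 -0.08309151]
 [-0.00328502 -0.0610234 ]
 [ 0.0205024  -0.03785625]]
rail 1541 [-0.03859205 -0.03389074 -0.02674885]
rail 1180 [0.03323604 0.0372629  0.04217834]
tab 817 [[-0.08501703 -0.00831169]
 [-0.07274352 -0.00421693]
 [-0.06005139  0.00476786]]
pos [0.58   0.0215 0.1885] feeder [-0.0159 -0.1304] t 17.5 q [ 0.04  0.35  0.01  1.22  0.   -0.04] F [0.9 0.2 3. ] w 0.0638
turn [-0.    0.03  0.01] shift [2.36 5.22 2.34]
```

View pics/w3.png

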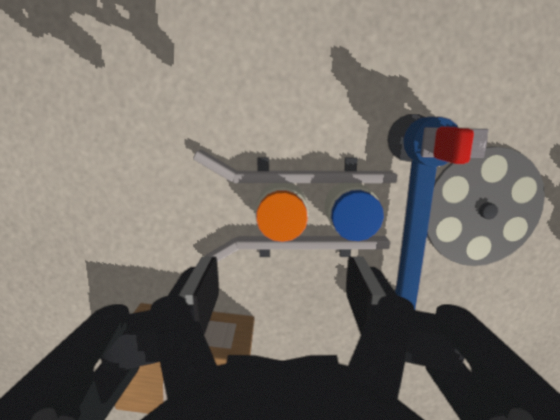

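The wrist view shows orange at (282,216) and blue at (357,215), in single file between the rails. The gate is shut and the red tab is at (455,145). Next is the tab.

carry_out(steps="0 0 0 0.5 0.9 0 -0.5;0 0 0 0.5 0.9 0 -0.5;0 0 0 0.5 0.9 0 -0.5;0 0 0 0.5 0.9 0 -0.5;0 0 0 0.3 0.9 0 -0.5;0 0 0 0 0.68 0 -0.5;0 0 0 0 0 0.8 -0.5;0 0 0 0 0 0.8 -0.5;0 0 0 0 0 0.4 -0.5;0 0 0 0 0 0 -0.5", grip_force=40)

```text
time: 18.75
position: [0.5124, 0.146, 0.1329]
eef_rot: [-3.141, -0.001, -3.063]
ft_force: [-0.4, -0.2, 0.3]
width: 0.0644
grasp_force: 0.0
```

```bash
python3 - <<'E'
from h import *
im,W=cloud('wrist');cv2.imwrite('pics/w4.png',im[:,:,::-1])
z=W[...,2];F=(W[...,:2]-O)@np.array([fx,fy]).T
m=(z>.095)&(z<.106)&(abs(F[...,0]+.075)<.03)&(abs(F[...,1])<.022);q=F[m]
if len(q):print("tab",len(q),np.percentile(q,[1,50,99],axis=0))
go(f2w(-.075,0),.082)
E
```

```text
tab 866 [[-0.08571522 -0.00714102]
 [-0.07454992 -0.00058784]
 [-0.06121616  0.00545936]]
pos [0.5127 0.146  0.1335] feeder [-0.0734 -0.0011] t 18.8 q [ 0.28  0.31 -0.2   1.06 -0.    0.2 ] F [-0.2 -0.5  0.4] w 0.064
turn [-0.   -0.    0.01] shift [0.07 0.04 2.06]
```

View pics/w4.png

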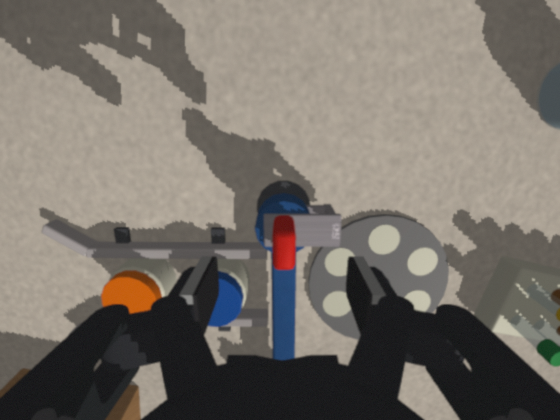

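The red tab at (284,243) is centred between the fingers and matches the measured offset, so I'll lower and grip.

carry_out(steps="0 0 0 0.05 0 0.7 -0.5;0 0 0 0 0 0.7 -0.5;0 0 0 0 0 0.6 -0.5;0 0 0 0 0 0 0;0 0 0 0 0 0 0.5;0 0 0 0 0 0 1;0 0 0 0 0 0 1;0 0 0 0 0 0 1;0 0 0 0 0 0 1;0 0 0 0 0 0 1", grip_force=40)

```text
time: 20.05
position: [0.5117, 0.1466, 0.0841]
eef_rot: [3.14, 0.001, -3.062]
ft_force: [-1.9, 4.5, 6.9]
width: 0.0136
grasp_force: 41.4
```

```bash
python3 -c "
from h import *
go(f2w(-.075,.0125),.082)"
```

```text
pos [0.5117 0.1466 0.0841] feeder [-0.0744 -0.0005] t 20.05 q [ 0.28  0.35 -0.28  0.94  0.    0.2 ] F [-1.9  4.5  6.9] w 0.0136
turn [0.01 0.01 0.02] shift [0.03 0.52 0.09]
```

carry_out(steps="0 0 0 0 0.15 0 1;0 0 0 0 0.15 0 1;0 0 0 0 0.15 0 1;0 0 0 0 0.15 0 1;0 0 0 0 0 0 1;0 0 0 0 0 0 1;0 0 0 0 0 0 1")

```text
time: 20.92
position: [0.5107, 0.1593, 0.0841]
eef_rot: [-3.138, 0.002, -3.064]
ft_force: [0.2, -7.5, 7.8]
width: 0.0132
grasp_force: 41.8
```

```bash
python3 -c "
from h import *
go(f2w(-.075,.0125),.082)"
```

```text
pos [0.5107 0.1593 0.0841] feeder [-0.0744  0.0123] t 20.925 q [ 0.3   0.36 -0.27  0.94 -0.    0.23] F [ 0.2 -7.5  7.8] w 0.0132
turn [-0.02  0.01  0.01] shift [0.02 0.01 0.08]
```

carry_out(steps="0 0 0 -0.05 0 -0.26 1;0 0 0 -0.05 0 -0.26 1;0 0 0 -0.07 0 -0.26 1;0 0 0 -0.07 0 -0.26 1;0 0 0 -0.08 0 -0.26 1;0 0 0 -0.08 0 -0.26 1;0 0 0 -0.09 0 -0.26 1;0 0 0 -0.1 0 -0.26 1;0 0 0 -0.1 0 -0.26 1;0 0 0 -0.11 0 -0.2 1;0 0 0 0 0 0 1;0 0 0 0 0 0 1")

```text
time: 22.42
position: [0.5312, 0.1607, 0.1462]
eef_rot: [-3.138, 0.001, -3.064]
ft_force: [8.3, -6.5, -8.6]
width: 0.0132
grasp_force: 39.1
```

```bash
python3 - <<'E'
from h import *
im,W=cloud('side');cv2.imwrite('pics/s5.png',cv2.resize(im[120:300,180:420,::-1],None,fx=3,fy=3))
im,W=cloud('wrist');cv2.imwrite('pics/w5.png',im[:,:,::-1])
hsv=cv2.cvtColor(im,cv2.COLOR_RGB2HSV);z=W[...,2]
F=(W[...,:2]-O)@np.array([fx,fy]).T
m=(hsv[...,1]>150)&((hsv[...,0]<5)|(hsv[...,0]>173))&(abs(F[...,0]+.06)<.04);print("red z",np.percentile(z[m],[5,50,99]) if m.any() else 0)
s=manip.sense();print(s["grasp_force"],s["joint_velocities"])
go(f2w(-.055,.0),.142)
E
```

```text
red z [0.1359592  0.15699148 0.16319194]
39.11341845989227 [ 7.24417103e-04 -3.77945958e-04 -1.68603080e-03 -3.23206084e-05
  6.42513486e-04 -7.70233459e-04]
pos [0.5312 0.1607 0.1461] feeder [-0.0539  0.0121] t 22.525 q [ 0.3   0.34 -0.13  1.11 -0.    0.22] F [ 8.  -7.  -8.7] w 0.0132
turn [-0.03  0.01  0.  ] shift [ 0.05 -0.48  0.16]
```

View pics/w5.png

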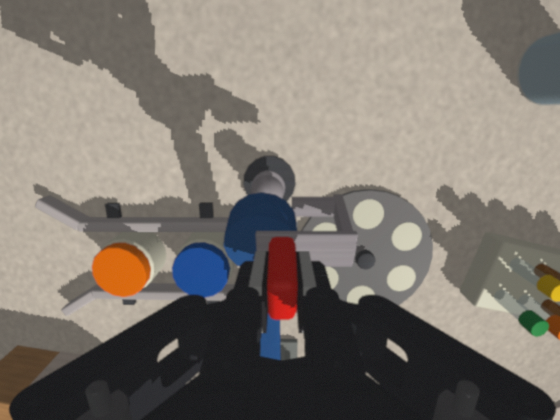

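View pics/s5.png

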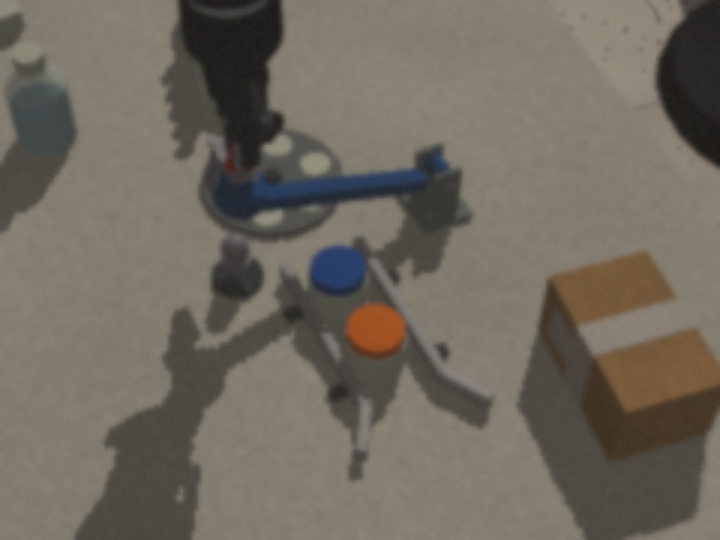

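The wrist view shows the coupler lifted off its ball (ball at 268,180) and the red tab gripped at (283,280). The side view shows the arm raised over the bare ball post at (236,265), with both jars upright between the rails at (338,270) and (376,330). The tab is about 61 mm up, still and firmly held.

```bash
python3 -c "
from cell import manip
print(manip.job_done())"
```

```text
the job is handed in; nothing more can be done
None
```

The job is handed in at about 22.5 s: both jars stand in single file between the rails, and the gripper holds the drawn gate tab about 6 cm up; the bystanders were not touched, and no verdict came back.

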